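# Clear the glued rail and clamp the joint in the lever press

### The arm

A 7-joint arm with a two-finger parallel gripper is mounted at the origin on the work surface. World frame = base frame: x ahead of the robot, y to its left, z up, the work surface at z = 0. Lengths are in mm, angles in rad, forces in N, time in s.
With the tool pointing down it reaches from about 425 to 950 mm from the base axis. Payload 4.7 kg.
Tool frame: the origin (TCP) lies at the very end of the fingers, on their centre line; the grasp point (between the pads) lies 19 mm behind it; z points along the fingers, y is the direction in which the jaws open and shut (so a half turn about z gives the same grasp; the last joint's range is limited). The gripper opens to 85 mm and grips with 20 to 120 N. Pads are 22 mm wide; open, the fingers measure 114 mm over their backs; the gripper's body (76 mm by 85 mm) begins 54 mm behind the grasp point. The pads swing forward as they close: fully open they stand 13 mm farther back than shut.
Start: joints at [-1.27, 0.469, -0.049, 1.532, 0.024, 1.141, -0.082], TCP at [218.561, 638.654, 231.335] pointing down, gripper open.
Joint ranges: [-2.59, 2.59], [-0.33, 1.99], [-1.39, 1.29], [0.1, 2.45], [-1.04, 4.18], [0.21, 1.99], [-2.66, 2.66]. Speed limits (rad/s): [2.57, 2.57, 3.14, 3.14, 3.14, 3.14, 3.14].

### API

Orientations are given as a rotation vector (axis times angle).
In Python, from rig import manip, eyes, job gives the robot as it stands.
- The arm moves only by the shell command python3 -m creep 'ROWS' [FORCE]. ROWS is JSON, a list of rows, each a list of 5 numbers: the shift along the world's x, y, z in cm, then the turn about the world's z in degrees, then the opening in per cent of the stroke, from 0 (shut) to 100 (fully open). In form: [[tx, ty, tz, turn, jaw], ...]. A call has 1 to 12 rows; each row shifts and turns the commanded pose from where the row before left it; what a row does not reach is not made up. A row lasts 1/12 s, in which the tool goes at most 41.7 mm and 7.16 degrees, less where a joint would pass 70% of its speed; a pose out of reach is approached as far as the arm can. A call is refused whole if a number of a shift passes 4.17 or a number of a turn 7.16, either way. A call with a gripper value outside its range is refused whole. The fingers move at their own pace and stop on an object; FORCE is the grip in N (left out, the last holds). Time passes only in rows, so rows that do not move let the fingers close. It gives the time, the measured TCP pose, the force and the opening at its end, in the units of the state.
- manip.state(): the state, without advancing time (a new reading comes with each control period).
- eyes.read_camera(name): name is "scene" or "top"; returns a dict with "color" (384x512x3 uint8, red, green, blue), "fx", "fy", "cx", "cy" (pixels), "position" and "rotation" of the camera in the world. Camera axes: x right, y up, looking along -z (the intrinsics and any distortion apply to the point x, -y, -z); pixel columns grow to the right and rows downward; lengths in mm; the calibration is good to about 2 mm. A picture is of the moment at which its call begins. There is no depth.
- job.sign_off(): hands the job in, once; it reports no verdict.
The state is a dict: "clock": time; "qpos": joint angles; "joint_vel": joint speeds; "joint_efforts": joint torques, N m; "position": TCP position; "tcp_rot": TCP orientation; "force": force on the tool from outside, world axes, zero at the start; "ft_torque": the same for the moment, N m; "finger_gap": finger opening in mm.
Only numpy, scipy, OpenCV 4.12 (cv2) and the standard library are available. Lean on these libraries where they do the work, as an engineer would, in place of code of your own. Each camera call takes 0.05 s, during which the arm holds its last target. There are 200 camera calls.

### The job

A glued frame joint lies in the green bench press: first clear the two leftovers off its rail, putting the reddish round dowel in the blue bin and the dark wedge in the orange bin. Then flip the yellow safety catch well over to the outside, take the red grip bar of the press lever and pull it toward you and down all the way to its stop. Finish while still holding the lever down there with the gripper (it springs back if let go), and leave the hammer, router plane and glue bottle where they are.

Things in the scene. Friction and masses are not known exactly. Their poses are not given: they have to be found in the camera images.
- press: green bench-top lever press, fixed (place and yaw vary). Origin: on the bench under its middle, x pointing away from the robot at yaw 0, z up. Base 200 (x -90 to 110) x 240 x 20 mm; two cheeks at y = +-80, up to z = 115; a bridge between them, up to z = 103; the catch's bracket at y = -103, up to z = 143.
- rail_top (a point): point on the flat top of the pale wooden rail clamped in the press, 50 mm over the bench, at press x = 5, y = 230 mm; axes as the press's. The rail is 70 mm wide (press x) and sticks out of the press's left side to press y = 340 mm. The two leftovers lie on it, within 60 mm either way of this point along y.
- lever_angle (a joint): angle of the press lever (rad): 0 = standing upright (rest, where its spring returns it), growing as the grip bar comes toward the robot (press -x) and down; hard stop at 1.1. The spring pulls back with about 4 N at the bar at the start and about 10 N at the stop. While the catch is closed (below about 0.3) it blocks the lever.
- lever_hinge (a point): middle of the lever's hinge axis, which runs along the press's y at press x = 50, z = 100 mm; axes as the press's.
- lever: the press lever: two steel arms at press y = +-62 mm with a red round grip bar between their ends. Origin on the hinge axis (same point as lever_hinge); its z axis runs from there to the bar, turning with the lever.
- lever_grip (a point): middle of the red grip bar, 150 mm from the hinge: 250 mm over the bench upright, about 168 mm at the stop. The bar is 20 mm thick, lies along this point's y axis (the press's y) and is free over 110 mm between the arms. It can be pinched from above across its thickness and turns in the fingers.
- catch (a joint): angle of the yellow safety catch (rad): 0 = closed, its thumb tab upright and its blocking finger lying in front of the lever's right arm; grows as the tab is tipped outward (press -y) and the finger lifts; stop at 1.4. It starts between 0 and 0.15 and stays where it is left (light friction, about 1.5 N at the tab's end).
- catch_hinge (a point): point of the catch's hinge axis below the tab; the axis runs along the press's x, 150 mm over the bench, at press y = -105, x = -50 mm; axes as the press's.
- catch_tab (a point): middle of the top end of the yellow thumb tab, 70 mm from the hinge (220 mm over the bench when closed). The tab is 30 mm wide along the press's x and 12 mm thick, and can be pushed by closed fingers from its inner (+y) side; the blocking finger is 84 mm away along press +x.
- dowel_center (a point): centre of the reddish round cherry dowel, 16 mm diameter, 60 mm long, lying on the rail; its x axis is the dowel's axis.
- wedge: very dark walnut wedge lying on the rail: 60 mm long (x), 24 mm wide (y), about 8 mm thick at its thin end (-x) and 16 mm at the thick end. Origin: centre of its underside.
- dowel_bin: blue open bin for dowels, 120 x 120 x 50 mm, walls 4 mm, floor 4 mm, fixed. Origin: centre of its underside.
- wedge_bin: orange open bin for wedges, 120 x 120 x 50 mm, walls 4 mm, floor 4 mm, fixed. Origin: centre of its underside.
- hammer: hammer, 240 mm long, lying on the bench across the robot's front; leave it alone. Origin: under it, x along the handle towards the head.
- router_plane: small black hand router plane, 60 x 90 mm, 82 mm high, with two wooden knobs; leave it alone. Origin: centre of its underside.
- glue_bottle: white bottle with orange cap, 56 mm diameter, 150 mm high; leave it alone. Origin: centre of its underside.
- dowel: the same dowel; its origin lies on its surface and rolls with it, so use dowel_center.

How it is judged (in metres and radians):
On the way, in this order (a step that is already met when the one before it is completed fails the run):
1. the dowel lies in the blue bin and the wedge in the orange bin, both let go, the catch still closed (x of dowel_center in the frame of dowel_bin between -0.058 and 0.058 m and y of dowel_center in the frame of dowel_bin between -0.058 and 0.058 m and z of dowel_center in the frame of dowel_bin between -0.005 and 0.045 m and x of wedge in the frame of wedge_bin between -0.058 and 0.058 m and y of wedge in the frame of wedge_bin between -0.058 and 0.058 m and z of wedge in the frame of wedge_bin between -0.005 and 0.045 m and value of joint catch below 0.6 rad and contact force between the fingers and dowel below 0.1 N and contact force between the fingers and wedge below 0.1 N), for 0.2 s.
2. the safety catch is flipped open while the lever still stands up (value of joint catch above 0.9 rad and value of joint lever_angle below 0.12 rad), for 0.1 s.
3. the lever is pulled down to its stop (value of joint lever_angle above 0.98 rad), for 0.2 s.
At the end, for the whole second after the job is handed in: The dowel is in the blue bin and the wedge in the orange bin, at rest; the catch is open (above 0.9 rad); the lever is down (above 0.98 of 1.1 rad) and the fingers are holding its grip bar there with more than 3 N (x of dowel_center in the frame of dowel_bin between -0.058 and 0.058 m and y of dowel_center in the frame of dowel_bin between -0.058 and 0.058 m and z of dowel_center in the frame of dowel_bin between -0.005 and 0.045 m and x of wedge in the frame of wedge_bin between -0.058 and 0.058 m and y of wedge in the frame of wedge_bin between -0.058 and 0.058 m and z of wedge in the frame of wedge_bin between -0.005 and 0.045 m and value of joint catch above 0.9 rad and value of joint lever_angle above 0.98 rad and contact force between the fingers and lever above 3 N and linear speed of each of dowel, wedge below 0.05 m/s); the arm keeps its last pose, push and grip.
It fails at once if the hammer is moved more than 40 mm (distance of hammer from where it was at the start of the episode above 0.04 m).
It fails at once if the router plane is moved more than 40 mm (distance of router_plane from where it was at the start of the episode above 0.04 m).
It fails at once if the glue bottle is moved more than 40 mm (distance of glue_bottle from where it was at the start of the episode above 0.04 m).
It fails at once if the lever is forced past the closed catch (value of joint lever_angle above 0.25 rad and value of joint catch below 0.5 rad).
It also fails if it takes over 72 s, if anything falls off the work surface, if the arm or the gripper's body presses on something with over 40 N, if the wrist force passes 120 N, or if a joint passes its speed limit or range.

## Working session

There is one attempt and no reset: what is moved stays moved. The work goes in short steps, Python scripts to look and compute and a shell command to move; the robot and the scene stay as the last step left them, time stands still between calls to the robot, and variables do not carry over. Pictures are saved under pics/ and viewed, about 8 in all and at most 12, crops included, and the job is handed in when it is done.

```bash
mkdir -p pics; ls
python3 - <<'E'
from rig import manip, eyes
import cv2
print(manip.state())
for n in("scene","top"):
    c=eyes.read_camera(n); cv2.imwrite(f"pics/{n}0.png",cv2.resize(c["color"][:,:,::-1],(800,600),interpolation=cv2.INTER_CUBIC))
    print({k:(v if k!="color" else 0) for k,v in c.items()})
E
```

```text
pics
{'clock': 0.0, 'qpos': array([-1.26990949,  0.46944875, -0.04857474,  1.53371141,  0.02413215,
        1.14099982, -0.08228206]), 'joint_vel': array([ 0.00028309, -0.00091953,  0.00063823, -0.00031493,  0.0004948 ,
       -0.00016024, -0.00200848]), 'joint_efforts': array([-5.53536138e-04, -5.10307252e+01, -4.69084515e-02, -2.37718803e+01,
        1.06578780e-02,  7.31494365e-03, -1.38155352e-05]), 'position': array([218.41127159, 638.06045437, 230.24903801]), 'tcp_rot': array([-5.15577937e-01, -3.09877849e+00,  3.09294497e-03]), 'force': array([ 0.24878561, -0.16935068, -0.37442665]), 'ft_torque': array([0.00411616, 0.07969403, 0.05048719]), 'finger_gap': 85.41521016309665}
{'color': 0, 'fx': 476.13116987647555, 'fy': 476.13116987647555, 'cx': 256.61461338551084, 'cy': 191.61406492800177, 'position': array([1521.13085927, -319.37614945,  929.9428325 ]), 'rotation': array([0.81244902, 0.58542483, 1.16612178])}
{'color': 0, 'fx': 446.48924620000827, 'fy': 446.48924620000827, 'cx': 248.26691518382566, 'cy': 188.32694395726864, 'position': array([ 450.14969931,   23.79986831, 1450.94070241]), 'rotation': array([ 0.04719463, -0.06743613, -1.55106811])}
```

View pics/top0.png

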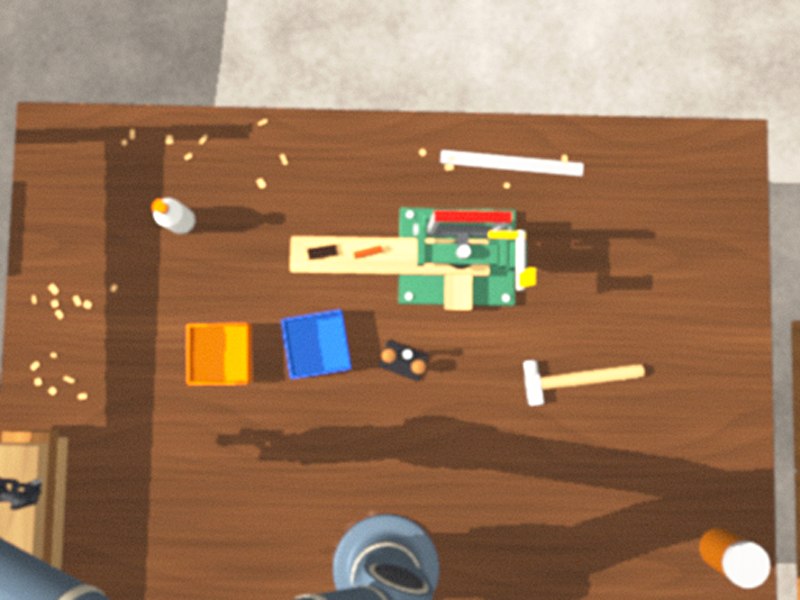

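View pics/scene0.png

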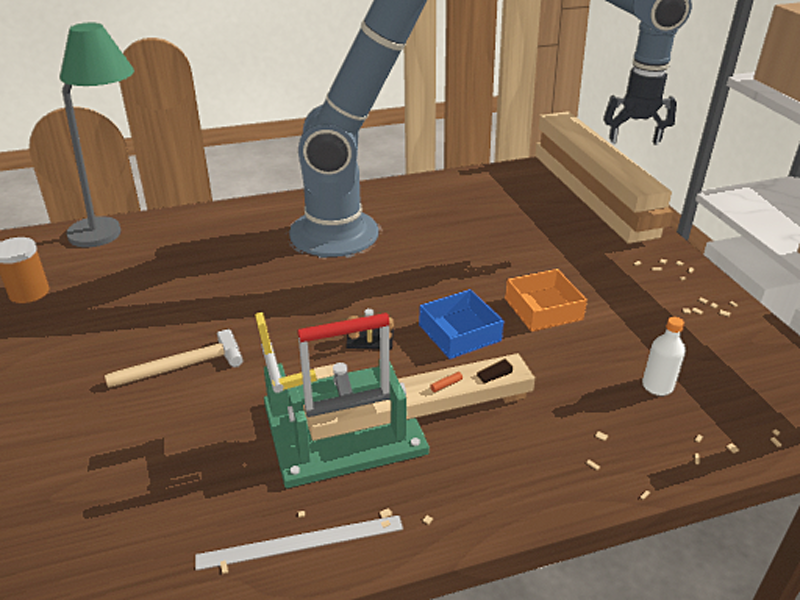

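The top view shows the wedge at (323,252), the dowel at (369,252), the orange bin at (218,354), the blue bin at (316,344), and the press around (460,255). The catch tab is at (528,277) and the red bar at (473,217). I'll enlarge that region.

```bash
cat > h.py <<'E'
import numpy as np, cv2
from scipy.spatial.transform import Rotation as R
from rig import manip, eyes
def shot(n): return eyes.read_camera(n)
def pt(c,u,v,z):
    d=R.from_rotvec(c["rotation"]).apply([(u-c["cx"])/c["fx"],-(v-c["cy"])/c["fy"],-1])
    p=np.array(c["position"]); return (p+d*(z-p[2])/d[2]).round(1)
def pix(c,P):
    q=R.from_rotvec(c["rotation"]).inv().apply(np.array(P)-c["position"])
    return np.array([c["cx"]+c["fx"]*q[0]/-q[2],c["cy"]-c["fy"]*q[1]/-q[2]]).round(1)
def crop(c,u,v,w,h,k,name):
    im=c["color"][v:v+h,u:u+w,::-1]; cv2.imwrite("pics/"+name,cv2.resize(im,None,fx=k,fy=k,interpolation=cv2.INTER_CUBIC))
E
python3 - <<'E'
from h import *
c=shot("top"); crop(c,115,125,240,130,3.3333,"c1.png")
s=1.5625
for n,u,v,z in [("dowel",369,252,58),("wedge",323,252,60),("orange",218,354,50),("blue",316,344,50),("tab",528,277,220),("bar",473,217,250),("base",385,560,100)]:
    print(n,pt(c,u/s,v/s,z))
E
```

```text
dowel [636.9  46.3  58. ]
wedge [634.7 138.5  60. ]
orange [427.  343.3  50. ]
blue [450.5 148.7  50. ]
tab [ 576.1 -239.7  220. ]
bar [ 676.2 -136.7  250. ]
base [ 46.    3.5 100. ]
```

View pics/c1.png

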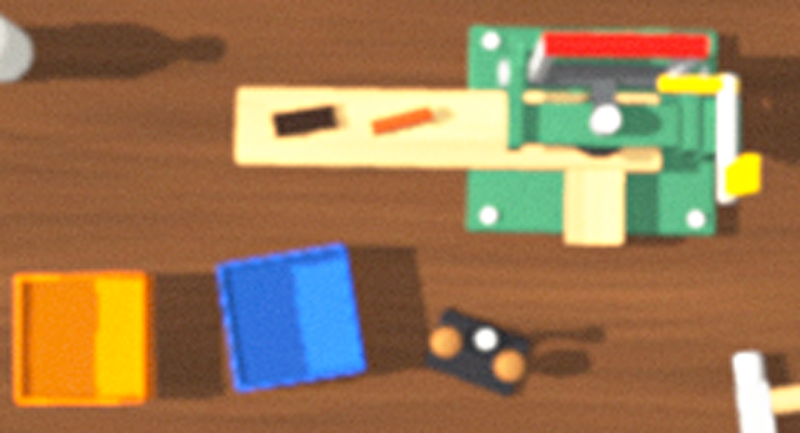

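The crop shows the wedge from (275,125) to (338,118) and the dowel from (373,127) to (435,114). The base plate corners are (468,27), (718,33), (715,235) and (466,231).

Run:
```python
from h import *
c=shot("top"); f=lambda u,v,z: pt(c,115+(u+.5)/3.3333-.5,125+(v+.5)/3.3333-.5,z)
B=[f(u,v,20) for u,v in[(468,27),(718,33),(715,235),(466,231)]]
print("base",B)
# model corners in press frame: far-left(+x,+y), far-right, near-right, near-left
M=np.array([[110,120],[110,-120],[-90,-120],[-90,120.]])
W=np.array(B)[:,:2]; a=cv2.estimateAffinePartial2D(M,W)[0]; print("fit",a, np.degrees(np.arctan2(a[1,0],a[0,0])),np.hypot(a[0,0],a[1,0]))
y=np.arctan2(a[1,0],a[0,0]); Rm=np.array([[np.cos(y),-np.sin(y)],[np.sin(y),np.cos(y)]]); o=W.mean(0)-Rm@M.mean(0); print("origin",o)
def P(x,yy,z): return np.r_[o+Rm@[x,yy],z].round(1)
for n,q in dict(rail=(5,230,50),bar=(50,0,250),tab=(-50,-105,220),chinge=(-50,-105,150)).items():
    p=P(*q); s=(pix(c,p)-[115,125])*3.3333; print(n,p,s)
print("bar seen",f(545,45,252),f(709,45,252),"tab",f(743,174,215))
for n,z,e in [("dowel",58,[(373,127),(435,114)]),("wedge",60,[(275,125),(338,118)])]:
    p,q=f(*e[0],z),f(*e[1],z);d=p-q; print(n,(p+q)/2,np.linalg.norm(d),"axis deg",np.degrees(np.arctan2(d[1],d[0])))
for n,e in dict(orange=[(14,272),(148,271),(150,403),(14,405)],blue=[(217,264),(343,244),(366,370),(240,391)]).items():
    q=np.array([f(*k,50) for k in e]); print(n,q.mean(0),np.linalg.norm(q[0]-q[1]))
print("rail", f(235,87,50),f(233,164,50))
T=R.from_rotvec(manip.state()["tcp_rot"]).as_matrix(); print(T.round(3))
```

```text
base [array([736.4, -12.4,  20. ]), array([ 735.6, -256.3,   20. ]), array([ 538.3, -254.4,   20. ]), array([537.5, -13.9,  20. ])]Traceback (most recent call last):
  File "<stdin>", line 7, in <module>
cv2.error: OpenCV(4.12.0) /io/opencv/modules/calib3d/src/ptsetreg.cpp:1108: error: (-215:Assertion failed) count >= 0 && to.checkVector(2) == count in function 'estimateAffinePartial2D'
```

Run:
```python
from h import *
c=shot("top"); f=lambda u,v,z: pt(c,115+(u+.5)/3.3333-.5,125+(v+.5)/3.3333-.5,z)
B=[f(u,v,20) for u,v in[(468,27),(718,33),(715,235),(466,231)]]
M=np.array([[110,120],[110,-120],[-90,-120],[-90,120.]])
W=np.ascontiguousarray(np.array(B)[:,:2]); a=cv2.estimateAffinePartial2D(M,W,ransacReprojThreshold=20)[0]; print("yaw", np.degrees(np.arctan2(a[1,0],a[0,0])),np.hypot(a[0,0],a[1,0]))
y=np.arctan2(a[1,0],a[0,0]); Rm=np.array([[np.cos(y),-np.sin(y)],[np.sin(y),np.cos(y)]]); o=W.mean(0)-Rm@M.mean(0); print("origin",o)
def P(x,yy,z): return np.r_[o+Rm@[x,yy],z].round(1)
for n,q in dict(rail=(5,230,50),bar=(50,0,250),tab=(-50,-105,220),chinge=(-50,-105,150)).items():
    p=P(*q); s=(pix(c,p)-[115,125])*3.3333; print(n,p,s)
print("bar seen",f(545,45,252),f(709,45,252),"tab",f(743,174,215))
for n,z,e in [("dowel",58,[(373,127),(435,114)]),("wedge",60,[(275,125),(338,118)])]:
    p,q=f(*e[0],z),f(*e[1],z);d=p-q; print(n,(p+q)/2,np.linalg.norm(d),"axis deg",np.degrees(np.arctan2(d[1],d[0])))
for n,e in dict(orange=[(14,272),(148,271),(150,403),(14,405)],blue=[(217,264),(343,244),(366,370),(240,391)]).items():
    q=np.array([f(*k,50) for k in e]); print(n,q.mean(0),np.linalg.norm(q[0]-q[1]))
print("rail", f(235,87,50),f(233,164,50))
T=R.from_rotvec(manip.state()["tcp_rot"]).as_matrix(); print(T.round(3))
```

```text
yaw -0.023450257289542187 1.0015164682586915
origin [ 626.95000084 -134.24590716]
rail [632.   95.8  50. ] [351.66315 125.99874]
bar [ 676.9 -134.3  250. ] [622.66044  45.33288]
tab [ 576.9 -239.2  220. ] [742.65924 173.3316 ]
chinge [ 576.9 -239.2  150. ] [725.65941 180.99819]
bar seen [676.5 -69.6 252. ] [ 679.3 -203.6  252. ] tab [ 577.8 -239.7  215. ]
dowel [638.35  47.3   58.  ] 59.74520901294095 axis deg 103.05930902582531
wedge [635.3 138.9  60. ] 59.5133598446601 axis deg 97.53102383054355
orange [428.95 344.65  50.  ] 125.34344817340873
blue [451.675 149.1    50.   ] 119.67476759952368
rail [668.2 208.2  50. ] [594.8 208.   50. ]
[[-0.946  0.324 -0.   ]
 [ 0.324  0.946 -0.001]
 [ 0.    -0.001 -1.   ]]
```

Everything agrees with the given sizes: yaw is 0, and the bar, tab, and rail predictions match within 2 mm. I'll move to the wedge first.

```bash
python3 -m creep '[[1.75,-2.1,0,-2.65,50],[1.75,-2.1,0,-2.65,50],[1.75,-2.1,0,-2.65,50],[1.75,-2.1,0,-2.65,50],[1.75,-2.1,0,-2.65,50],[1.75,-2.1,0,-2.65,50],[1.75,-2.1,0,-2.65,50],[1.75,-2.1,0,-2.65,50],[1.75,-2.1,0,-2.65,50],[1.75,-2.1,0,-2.65,50],[1.75,-2.1,0,-2.65,50],[1.75,-2.1,0,-2.65,50]]' 30; python3 -m creep '[[1.75,-2.1,0,-2.65,50],[1.75,-2.1,0,-2.65,50],[1.75,-2.1,0,-2.65,50],[1.75,-2.1,0,-2.65,50],[1.75,-2.1,0,-2.65,50],[1.75,-2.1,0,-2.65,50],[1.75,-2.1,0,-2.65,50],[1.75,-2.1,0,-2.65,50],[1.75,-2.1,0,-2.65,50],[1.75,-2.1,0,-2.65,50],[1.7,-1.6,0,-2.65,50],[0,0,0,0,50]]' 30
```

```text
clock: 1.25
position: [429.2, 385.5, 231.4]
tcp_rot: [-1.348, -2.838, -0.0]
force: [-0.3, 0.6, -0.8]
finger_gap: 42.9
clock: 2.25
position: [623.6, 154.7, 231.4]
tcp_rot: [2.024, 2.397, -0.002]
force: [0.6, -0.9, 0.4]
finger_gap: 42.9
```

```bash
python3 -m creep '[[0.6,-0.8,-2,-1.2,50],[0.55,-0.78,-2,-1.2,50],[0,0,-2,0,50],[0,0,-2,0,50],[0,0,-2,0,50],[0,0,-2,0,50],[0,0,-1.5,0,50],[0,0,-1,0,50],[0,0,0,0,50],[0,0,0,0,50]]'
python3 - <<'E'
from h import *
s=manip.state();print(s["position"])
c=shot("scene");u,v=map(int,pix(c,[635,100,60]));crop(c,u-80,v-60,160,120,5,"c2.png")
E
```

```text
clock: 3.08
position: [631.9, 145.2, 86.3]
tcp_rot: [-2.065, -2.367, 0.0]
force: [-0.7, 0.1, -0.8]
finger_gap: 43.1
[631.93846041 145.16980138  86.26239335]
```

View pics/c2.png

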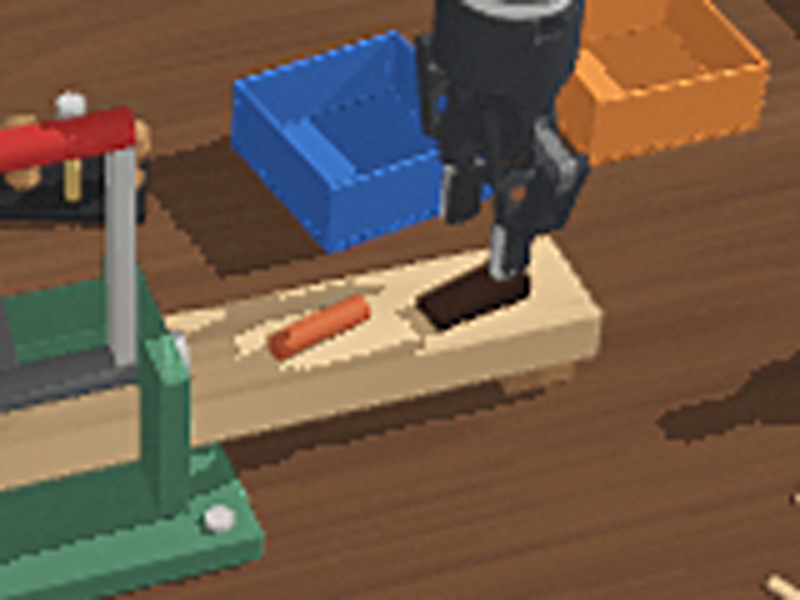

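The scene crop shows the gripper above the left end of the wedge, with the wedge at (475,295) and the dowel at (320,327). I'll correct by the remainder, go down and close.

```bash
python3 -m creep '[[0.3,-0.6,0,0,50],[0,0,-1.0,0,50],[0,0,-1.0,0,50],[0,0,-1.0,0,50],[0,0,-0.3,0,50],[0,0,0,0,50],[0,0,0,0,50]]'
```

```text
clock: 3.72
position: [634.8, 138.9, 52.8]
tcp_rot: [-2.066, -2.366, 0.001]
force: [-0.2, 0.3, 0.9]
finger_gap: 42.6
```

```bash
python3 -m creep '[[0,0,0,0,0],[0,0,0,0,0],[0,0,0,0,0],[0,0,0,0,0],[0,0,0,0,0],[0,0,0,0,0],[0,0,0,0,0],[0,0,0.5,0,0],[0,0,1,0,0],[0,0,2,0,0],[0,0,2,0,0],[0,0,2,0,0]]' 40;python3 -m creep '[[0,0,2,0,0],[0,0,2,0,0],[0,0,0,0,0]]'
```

```text
clock: 4.72
position: [634.8, 138.7, 129.5]
tcp_rot: [-2.066, -2.366, 0.001]
force: [-0.5, 0.9, -0.6]
finger_gap: 22.8
clock: 4.97
position: [637.6, 139.1, 173.4]
tcp_rot: [2.063, 2.363, 0.011]
force: [-0.1, -0.1, 0.3]
finger_gap: 22.4
```

```bash
python3 -m creep '[[-1.7,1.7,0,0,0],[-1.7,1.7,0,0,0],[-1.7,1.7,0,0,0],[-1.7,1.7,0,0,0],[-1.7,1.7,0,0,0],[-1.7,1.7,0,0,0],[-1.7,1.7,0,0,0],[-1.7,1.7,0,0,0],[-1.7,1.7,0,0,0],[-1.7,1.7,0,0,0],[-1.7,1.7,0,0,0],[-1.9,1.8,0,0,0]]'; python3 -m creep '[[0,0,0,0,0],[0,0,0,0,0]]'
```

```text
clock: 5.97
position: [428.1, 344.0, 168.1]
tcp_rot: [2.067, 2.366, -0.001]
force: [0.4, -0.3, -0.4]
finger_gap: 22.9
clock: 6.13
position: [427.5, 344.9, 168.0]
tcp_rot: [-2.062, -2.37, 0.001]
force: [0.1, -0.5, -0.3]
finger_gap: 22.5
```

```bash
python3 -m creep '[[0,0,-2,0,0],[0,0,-2,0,0],[0,0,-2,0,0],[0,0,-2,0,0],[0,0,-2,0,0],[0,0,-2,0,0],[0,0,-2,0,0],[0,0,-1,0,0],[0,0,-0.3,0,0],[0,0,0,0,0],[0,0,0,0,0]]'; python3 -m creep '[[0,0,0,0,45],[0,0,0,0,45],[0,0,0,0,45],[0,0,0,0,45],[0,0,2,0,45],[0,0,3,0,45],[0,0,3,0,45],[0,0,3,0,45],[0,0,3,0,45],[0,0,1,0,45],[0,0,0,0,45]]'
python3 - <<'E'
from h import *
print(manip.state()["position"])
c=shot("top"); crop(c,115,125,240,130,3.3333,"c3.png")
E
```

```text
clock: 7.05
position: [430.0, 343.8, 16.0]
tcp_rot: [2.067, 2.365, 0.002]
force: [-0.1, -0.0, 0.0]
finger_gap: 22.3
clock: 7.97
position: [430.6, 345.1, 168.5]
tcp_rot: [2.066, 2.367, 0.011]
force: [0.1, 0.0, 0.8]
finger_gap: 38.4
[430.5517937  345.14292141 168.48393378]
```

View pics/c3.png

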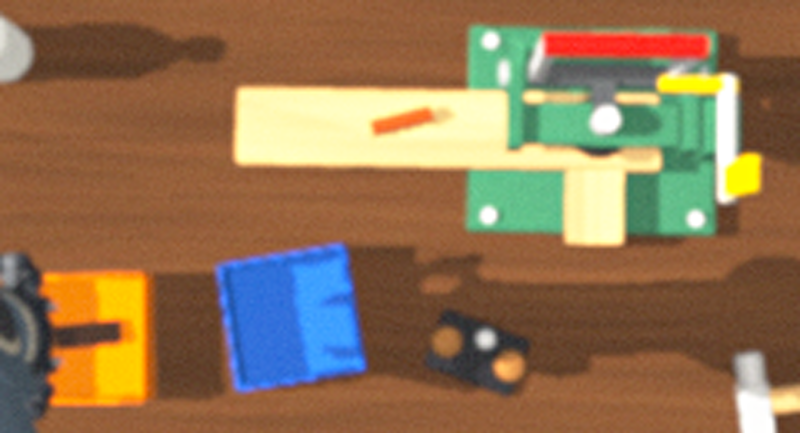

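The wedge lies in the orange bin around (90,333), and the dowel hasn't moved. Now for the dowel.

```bash
python3 -m creep '[[1.7,-2.4,0,0.5,45],[1.7,-2.4,0,0.5,45],[1.7,-2.4,0,0.5,45],[1.7,-2.4,0,0.5,45],[1.7,-2.4,0,0.5,45],[1.7,-2.4,0,0.5,45],[1.7,-2.4,0,0.5,45],[1.7,-2.4,0,0.5,45],[1.7,-2.4,0,0.5,45],[1.7,-2.4,0,0.5,45],[1.7,-2.4,0,0.4,45],[2.1,-3.3,0,0,45]]'; python3 -m creep '[[0,0,0,0,45],[0,0,0,0,45],[0,0,0,0,45]]'
```

```text
clock: 9.02
position: [635.8, 48.0, 162.3]
tcp_rot: [-1.945, -2.461, 0.004]
force: [0.9, 0.6, -0.5]
finger_gap: 38.4
clock: 9.27
position: [635.7, 47.1, 163.0]
tcp_rot: [-1.951, -2.458, 0.004]
force: [-0.5, 0.5, 0.1]
finger_gap: 38.7
```

```bash
python3 -m creep '[[0.3,0,-2,0,45],[0,0,-2,0,45],[0,0,-2,0,45],[0,0,-2,0,45],[0,0,-1.5,0,45],[0,0,-1,0,45],[0,0,-0.5,0,45],[0,0,0,0,45],[0,0,0,0,45]]'; python3 -m creep '[[0,0,0,0,0],[0,0,0,0,0],[0,0,0,0,0],[0,0,0,0,0],[0,0,0,0,0],[0,0,0,0,0],[0,0,0,0,0]]' 40
```

```text
clock: 10.02
position: [640.2, 47.5, 55.6]
tcp_rot: [1.951, 2.462, 0.001]
force: [0.8, -0.5, 0.4]
finger_gap: 38.6
clock: 10.6
position: [640.8, 47.0, 56.5]
tcp_rot: [1.952, 2.46, 0.003]
force: [-0.9, 0.2, 6.3]
finger_gap: 14.2
```

```bash
python3 -m creep '[[0,0,0.5,0,0],[0,0,1,0,0],[0,0,2,0,0],[0,0,2,0,0],[0,0,2,0,0],[0,0,2,0,0],[0,0,2,0,0],[0,0,0,0,0],[0,0,0,0,0]]'
```

```text
clock: 11.35
position: [640.7, 46.7, 171.8]
tcp_rot: [1.951, 2.46, 0.003]
force: [0.1, -0.1, -0.5]
finger_gap: 14.0
```

```bash
python3 -m creep '[[-1.9,1,0,0,0],[-1.9,1,0,0,0],[-1.9,1,0,0,0],[-1.9,1,0,0,0],[-1.9,1,0,0,0],[-1.9,1,0,0,0],[-1.9,1,0,0,0],[-1.9,1,0,0,0],[-1.9,1,0,0,0],[-1.8,1.2,0,0,0],[0,0,0,0,0],[0,0,0,0,0]]'
```

```text
clock: 12.35
position: [449.7, 149.2, 169.5]
tcp_rot: [-1.949, -2.463, 0.002]
force: [-0.2, 0.2, -0.3]
finger_gap: 14.0
```

```bash
python3 -m creep '[[0.2,0,-2,0,0],[0,0,-2,0,0],[0,0,-2,0,0],[0,0,-2,0,0],[0,0,-2,0,0],[0,0,-2,0,0],[0,0,-2,0,0],[0,0,-1,0,0],[0,0,-0.3,0,0],[0,0,0,0,0],[0,0,0,0,0]]'; python3 -m creep '[[0,0,0,0,35],[0,0,0,0,35],[0,0,0,0,35],[0,0,0,0,35],[0,0,2,0,35],[0,0,3,0,35],[0,0,3,0,35],[0,0,3,0,35],[0,0,3,0,35],[0,0,3,0,35],[0,0,0,0,35]]'
python3 - <<'E'
from h import *
print(manip.state()["position"],manip.state()["qpos"])
c=shot("scene"); u,v=map(int,pix(c,[500,150,100])); print(u,v); crop(c,u-170,v-70,250,150,3.2,"c4.png")
E
```

```text
clock: 13.27
position: [453.9, 148.7, 17.8]
tcp_rot: [1.953, 2.46, 0.001]
force: [0.3, -0.3, 0.5]
finger_gap: 13.9
clock: 14.18
position: [456.5, 150.1, 193.1]
tcp_rot: [1.95, 2.458, 0.017]
force: [1.4, -0.4, 0.1]
finger_gap: 30.0
[456.49629472 150.06729396 193.07979458] [-0.71981429  0.18835933  0.36082545  2.05015643 -0.08637242  0.90498222
 -0.08269392]
301 196
```

View pics/c4.png

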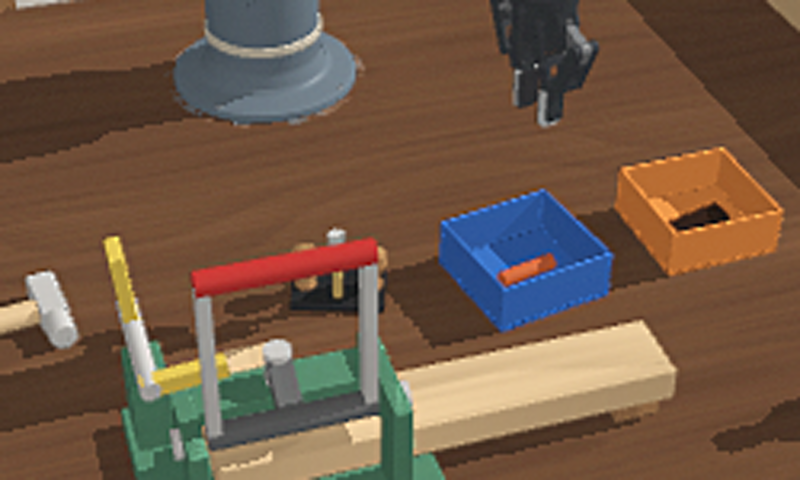

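The dowel is in the blue bin at (527,268), the wedge is in the orange bin at (700,215), and the catch is still closed. Next I'll go to the inner side of the tab.

```bash
python3 -m creep '[[0,-2.6,0,-1.2,0],[0,-2.6,0,-1.2,0],[0.6,-2.6,0.1,-1.2,0],[1,-2.6,0.1,-1.2,0],[1,-2.6,0.1,-1.2,0],[1,-2.6,0.1,-1.2,0],[1.2,-2.6,0.1,-1.2,0],[1.2,-2.6,0.1,-1.2,0],[1.2,-2.6,0.1,-1.2,0],[1.2,-2.6,0.1,-1.2,0],[1.2,-2.6,0,-1,0],[1.2,-2.6,0,0,0]]'; python3 -m creep '[[1.2,-1.5,0,0,0],[0,-1.5,0,0,0],[0,0,0,0,0],[0,0,0,0,0],[0,0,0,0,0]]'
```

```text
clock: 15.23
position: [560.8, -164.1, 194.0]
tcp_rot: [-2.218, -2.223, 0.002]
force: [-0.2, 0.7, -0.0]
finger_gap: 0.0
clock: 15.65
position: [572.4, -191.8, 194.4]
tcp_rot: [-2.216, -2.224, 0.0]
force: [0.3, -0.4, 0.3]
finger_gap: 0.0
```

```bash
python3 -m creep '[[0.5,-1,0,0,0],[0,-1,0.2,0,0],[0,-1,0.2,0,0],[0,-1,0,0,0],[0,-1,-0.2,0,0],[0,-1,-0.4,0,0],[0,-1,-0.7,0,0],[0,-0.6,-0.8,0,0],[0,-0.5,-0.8,0,0],[0,-0.3,-0.3,0,0],[0,0,0,0,0],[0,0,0,0,0]]'
python3 - <<'E'
from h import *
c=shot("scene"); u,v=map(int,pix(c,[600,-230,200])); crop(c,u-80,v-60,160,120,5,"c5.png")
E
```

```text
clock: 16.65
position: [577.4, -276.9, 166.4]
tcp_rot: [-2.217, -2.223, 0.001]
force: [0.3, -0.8, -0.4]
finger_gap: -0.1
```

View pics/c5.png

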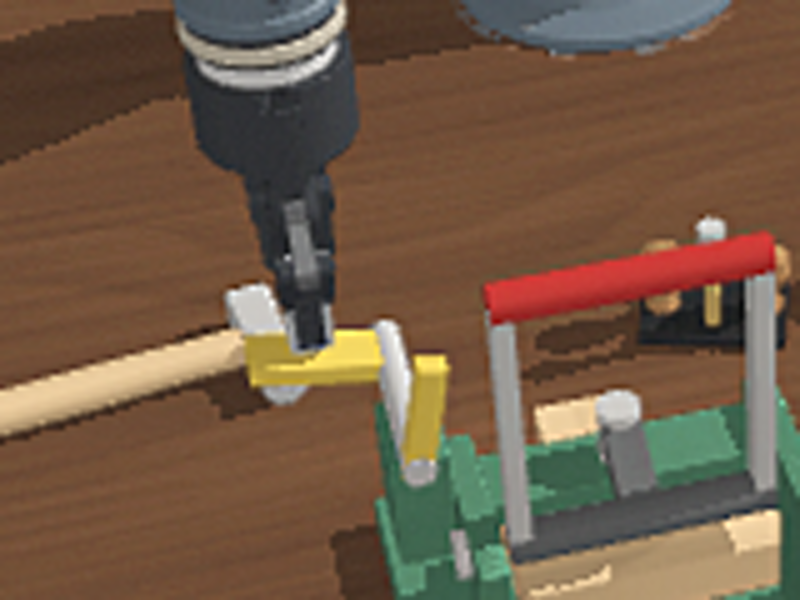

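The catch lies flat outward at about 1.3 rad, with the tab at (315,355) and the blocking finger upright at (425,400). The lever is still upright. Now I'll retract upward and go over the bar.

```bash
python3 -m creep '[[0,0,2,0,0],[0,0,2.5,0,0],[0,0,2.5,0,0],[0,0,2.5,0,0],[0,0,2.5,0,65],[0.8,1.2,1.6,0,65],[1.5,2.2,0,0,65],[1.5,2.2,0,0,65],[1.5,2.2,0,0,65],[1.5,2.2,0,0,65],[1.5,2.2,0,0,65],[1.5,2.0,0,0,65]]';python3 -m creep '[[0,0,0,0,65],[0,0,0,0,65],[0,0,0,0,65]]'
```

```text
clock: 17.7
position: [676.6, -132.8, 303.5]
tcp_rot: [-2.216, -2.226, -0.001]
force: [0.0, 0.6, -0.7]
finger_gap: 55.5
clock: 17.95
position: [675.5, -135.6, 303.3]
tcp_rot: [2.219, 2.224, -0.002]
force: [-0.3, -0.9, 0.6]
finger_gap: 55.5
```

```bash
python3 -m creep '[[0.1,0,-1.5,0,65],[0,0,-1.5,0,65],[0,0,-1.5,0,65],[0,0,-1.3,0,65],[0,0,-1.2,0,65],[0,0,0,0,65],[0,0,0,0,65],[0,0,0,0,65]]'
python3 - <<'E'
from h import *
c=shot("scene"); u,v=map(int,pix(c,[660,-150,220])); crop(c,u-80,v-60,160,120,5,"c6.png")
E
```

```text
clock: 18.62
position: [677.4, -135.6, 234.2]
tcp_rot: [2.218, 2.223, 0.001]
force: [0.3, 0.1, 1.2]
finger_gap: 55.5
```

View pics/c6.png

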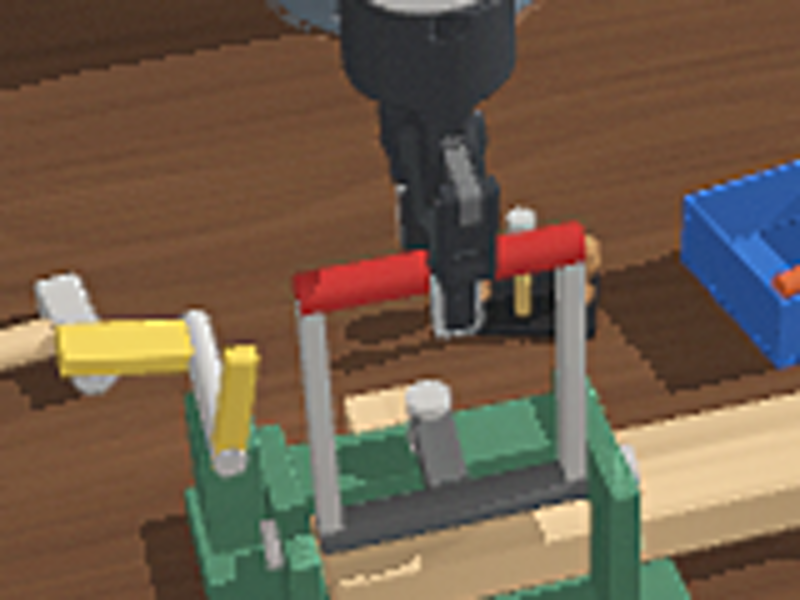

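The far finger stands behind the bar at (460,300), centred along it, and the catch has stayed open. Now I'll close.

```bash
python3 -m creep '[[0,0,0,0,0],[0,0,0,0,0],[0,0,0,0,0],[0,0,0,0,0],[0,0,0,0,0],[0,0,0,0,0],[0,0,0,0,0],[0,0,0,0,0]]' 60
python3 - <<'E'
import numpy as np
t=np.r_[0,np.linspace(0.1,1.12,18)];x=-15*np.sin(t);z=15*np.cos(t)
print(np.c_[t[1:],np.diff(x),np.diff(z)].round(2))
E
```

```text
clock: 19.33
position: [677.1, -135.2, 234.1]
tcp_rot: [2.218, 2.224, 0.001]
force: [-2.6, 1.2, 4.2]
finger_gap: 17.9
[[ 0.1  -1.5  -0.07]
 [ 0.16 -0.89 -0.12]
 [ 0.22 -0.88 -0.17]
 [ 0.28 -0.87 -0.22]
 [ 0.34 -0.86 -0.27]
 [ 0.4  -0.84 -0.33]
 [ 0.46 -0.82 -0.38]
 [ 0.52 -0.79 -0.42]
 [ 0.58 -0.77 -0.47]
 [ 0.64 -0.74 -0.52]
 [ 0.7  -0.71 -0.56]
 [ 0.76 -0.67 -0.6 ]
 [ 0.82 -0.63 -0.64]
 [ 0.88 -0.59 -0.68]
 [ 0.94 -0.55 -0.71]
 [ 1.   -0.51 -0.74]
 [ 1.06 -0.46 -0.77]
 [ 1.12 -0.42 -0.8 ]]
```

```bash
python3 -m creep '[[-0.75,0,-0.03,0,0],[-0.75,0,-0.05,0,0],[-0.9,0,-0.1,0,0],[-0.9,0,-0.2,0,0],[-0.85,0,-0.2,0,0],[-0.85,0,-0.3,0,0],[-0.85,0,-0.3,0,0],[-0.8,0,-0.4,0,0],[-0.8,0,-0.4,0,0],[-0.75,0,-0.5,0,0],[0,0,0,0,0],[0,0,0,0,0]]'
```

```text
clock: 20.33
position: [599.0, -135.5, 211.7]
tcp_rot: [2.212, 2.218, 0.011]
force: [3.8, 0.6, 10.4]
finger_gap: 18.0
```

```bash
python3 -m creep '[[-0.75,0,-0.47,0,0],[-0.75,0,-0.52,0,0],[-0.7,0,-0.57,0,0],[-0.67,0,-0.6,0,0],[-0.63,0,-0.65,0,0],[-0.6,0,-0.68,0,0],[-0.55,0,-0.72,0,0],[-0.5,0,-0.75,0,0],[-0.35,0,-0.6,0,0],[-0.1,0,-0.3,0,0],[0,0,0,0,0],[0,0,0,0,0]]'; python3 -m creep '[[0,0,0,0,0],[0,0,0,0,0]]'
python3 - <<'E'
from h import *
c=shot("scene"); u,v=map(int,pix(c,[600,-150,160])); crop(c,u-80,v-60,160,120,5,"c7.png")
E
```

```text
clock: 21.33
position: [546.9, -135.8, 154.0]
tcp_rot: [2.207, 2.214, 0.017]
force: [8.2, 0.3, 10.6]
finger_gap: 18.2
clock: 21.5
position: [547.0, -135.7, 154.0]
tcp_rot: [2.207, 2.215, 0.017]
force: [9.2, -0.3, 10.6]
finger_gap: 18.2
```

View pics/c7.png

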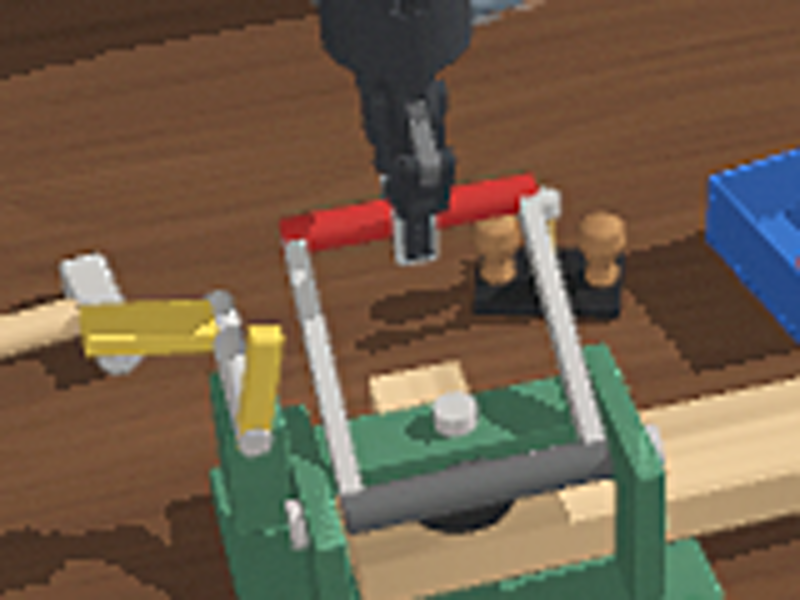

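The bar is firmly in the fingers at about 1.06 rad by the TCP displacement, and the catch is open. I'll press a little further to make sure it's on the stop.

```bash
python3 -m creep '[[-0.15,0,-0.25,0,0],[-0.15,0,-0.25,0,0],[0,0,0,0,0],[0,0,0,0,0],[0,0,0,0,0],[0,0,0,0,0]]'
```

```text
clock: 22.05
position: [544.2, -135.8, 148.6]
tcp_rot: [2.206, 2.214, 0.017]
force: [11.8, -0.9, 7.0]
finger_gap: 17.9
```

Run:
```python
from h import *
c=shot("scene"); im=c["color"].copy()
u0,v0=[int(k) for k in pix(c,[560,-150,160])]; u0-=70; v0-=45
big=cv2.resize(im[v0:v0+90,u0:u0+140,::-1],None,fx=5.7,fy=5.7,interpolation=cv2.INTER_CUBIC)
for t,col in((.98,(255,0,0)),(1.1,(0,255,0))):
    for y in(-100,-175):
        p=(pix(c,[677-150*np.sin(t),y,100+150*np.cos(t)])-[u0,v0]+.5)*5.7; cv2.drawMarker(big,tuple(int(k) for k in p),col,0,14,1)
cv2.imwrite("pics/c8.png",big); print(manip.state()["force"])
```

```text
[12.4709355  -0.66560868  6.2241707 ]
```

View pics/c8.png

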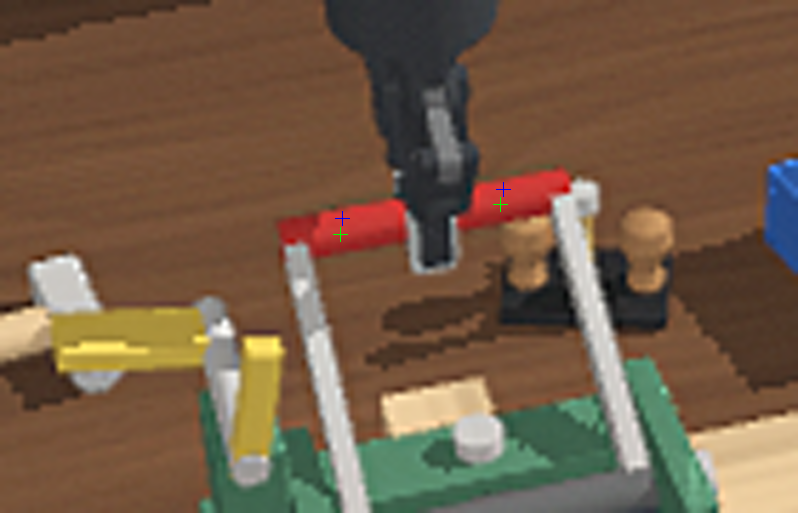

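The bar's centre line, at (340,229) and (500,202), lies close to the 1.1 rad marks and clearly past the 0.98 ones. I'm handing in.

```bash
python3 -c "
from rig import job; print(job.sign_off())"
```

```text
the job is handed in; nothing more can be done
None
```

The whole job is done and handed in at about 22 s of the 72 s allowed; the sign-off reports no verdict.

- **Leftovers:** The wedge is in the orange bin and the dowel in the blue bin. A picture showed both lying inside after I let go, with the catch still closed.
- **Catch:** I flipped it with closed fingers while the lever stood upright. It looked to be at about 1.3 rad and stayed open in every later picture.
- **Lever:** The fingers are still gripping the bar, set to 60 N, with a gap of about 18 mm. That is a little under the 20 mm bar, and the dowel and wedge also read about 2 mm under their size. The outside force on the tool was about 14 N.
- **Lever angle:** The last checks differ slightly. The picture gives about 1.06–1.08 rad, and the tool's displacement gives about 1.09–1.13 rad. Both are above the required 0.98.
- **Hammer, router plane and glue bottle:** I never touched any of them. I did not measure their positions again at the end.

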